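# Put the two returned reagents back in their crate cells

## Robot

A 6-joint arm with a two-finger parallel gripper is mounted at the origin on the work surface. World frame = base frame: x ahead of the robot, y to its left, z up, the work surface at z = 0. Lengths are in m, angles in rad, forces in N, time in s.
With the tool pointing down it reaches from about 0.325 to 0.9 m from the base axis. Payload 6.1 kg.
Tool frame: the origin (TCP) lies midway between the tips of the shut fingers; the grasp point (between the pads) lies 19 mm behind it (arm.tcp_to_grasp is the z of the grasp point in the tool frame, in m); z points along the fingers, y is the line along which they close (so a half turn about z gives the same grasp; the last joint's range is limited). The gripper opens to 85 mm and grips with 20 to 120 N. Pads are 22 mm wide; open, the fingers measure 114 mm over their backs; the gripper's body (76 mm by 85 mm) begins 54 mm behind the grasp point. The pads swing forward as they close: fully open they stand 13 mm farther back than shut.
Start: joints at [-1.389, 0.22, 1.526, -0, 1.395, -0.126], TCP at [0.189, -0.596, 0.231] pointing down, gripper open.
Joint ranges: [-2.98, 2.98], [-0.91, 2.08], [0.09, 2.57], [-1.24, 4.39], [0.2, 2.65], [-2.68, 2.68]. Speed limits (rad/s): [2.57, 2.57, 3.01, 3.14, 3.14, 3.14].

## Interface

Orientations are given as a unit quaternion [w, x, y, z].
In Python, from workcell import arm gives the robot as it stands. The module is installed in compiled form; this text tells all that it offers. Calls block until the motion is done:
- arm.reach(position, orientation): joint-space move of the TCP to a pose.
- arm.movel(position, attitude=None, vel=0.15): straight line of the TCP; attitude=None keeps the orientation; vel is the mean speed in m/s.
- arm.move_joints(angles): joint-space move.
- arm.set_gripper(opening, grasp_force=None): finger opening in m; grasp_force is the grip in N (None keeps the last); returns when the fingers have stopped.
- arm.dwell(seconds).
- arm.ik(position, orientation): joint angles nearest the present ones, or None.
- arm.observe(): the state.
- arm.capture(name): name is "side" or "top"; returns the picture (420x560x3 uint8, red, green, blue); there is no depth.
- arm.get_calibration(name): a dict with "camera_matrix" (3x3 intrinsics, pixels), "k1" (the pictures are not rectified: a ray, as slopes to the right and down, at radius r is drawn at 1 + k1 r^2 times it, then the intrinsics apply), "rvec" (rotation vector, rad) and "tvec" (3), from world to camera coordinates, as OpenCV has them. Camera axes: x right, y down, z forward; pixel columns grow to the right and rows downward; lengths in m; the calibration is good to about 2 mm. A picture is of the moment at which its call begins. get_calibration takes no time and is no camera call.
A pose or a line that the arm cannot do raises arm.IKError and nothing moves.
- arm.close_job(): hands the job in; it is judged then, once.
The state is a dict: "time_s": time; "qpos": joint angles; "joint_vel": joint speeds; "effort": joint torques, N m; "tcp_pos": TCP position; "eef_rot": TCP orientation; "force": force on the tool from outside, world axes, zero at the start; "ft_torque": the same for the moment, N m; "width": finger opening in m; "grip_force": force on a finger pad.
Only numpy, scipy, OpenCV 4.12 (cv2) and the standard library are available. Lean on these libraries where they do the work, as an engineer would, in place of code of your own. Each camera call takes 0.05 s, during which the arm holds its last target. There are 200 camera calls.

## Task

Two amber reagent bottles have come back in the round red-rimmed tub: lift out the green-capped one and the blue-capped one and stand each upright in the divided grey crate, the green-capped bottle in the empty cell with the green disc on its floor and the blue-capped bottle in the empty cell with the blue disc. They are glass: set them down on the cell floor without dropping them or tipping them over. Leave the white-capped bottles standing in their cells, the red-capped jar standing in the tub, and the other things on the bench where they are.

Things in the scene. Friction and masses are not known exactly. Their poses are not given: they have to be found in the camera images.
- crate: Open grey plastic crate, 162 (x) by 240 (y) by 56 high, fixed to the bench, with 2 cells along its x by 3 along its y. Cells are 72 square inside, at 78 pitch (centres at x +-39, y -78, 0, 78); walls 6 thick, floor 6 thick. Four cells hold white-capped bottles, two are empty and marked by the discs. Origin: centre of its underside.
- tub: Round white plastic tub with a red rim, fixed to the bench: 250 outer diameter at the foot, 286 over the rim, 75 high, floor 5 thick. It holds the green-capped bottle, the blue-capped bottle and the red-capped jar, standing about 70 from its centre and about 120 from one another. Origin: centre of its underside.
- green: Amber glass reagent bottle with a green screw cap and a blank paper label (one of the two to be moved); at first it stands in the tub. Overall height 120: body diameter 58 up to z 66, shoulder narrowing to a neck of diameter 28 at z 84, cap diameter 36 from z 90 to z 120. About 0.2 to 0.4 kg. Origin: centre of its underside, z up along the bottle.
- blue: Amber glass reagent bottle with a blue screw cap and a blank paper label (one of the two to be moved); at first it stands in the tub. Overall height 120: body diameter 58 up to z 66, shoulder narrowing to a neck of diameter 28 at z 84, cap diameter 36 from z 90 to z 120. About 0.2 to 0.4 kg. Origin: centre of its underside, z up along the bottle.
- green_pad: Flat green disc, 68 diameter, on the floor of one of the crate's cells, marking the cell for the green-capped bottle. Origin: the centre of that cell, on its floor (6 above the bench), z up. Under 1 thick: nothing to grip or catch on.
- blue_pad: Flat blue disc, 68 diameter, on the floor of one of the crate's cells, marking the cell for the blue-capped bottle. Origin: the centre of that cell, on its floor (6 above the bench), z up. Under 1 thick: nothing to grip or catch on.
- white1: Amber glass reagent bottle with a white screw cap and a blank paper label. Overall height 120: body diameter 58 up to z 66, shoulder narrowing to a neck of diameter 28 at z 84, cap diameter 36 from z 90 to z 120. About 0.2 to 0.4 kg. Origin: centre of its underside, z up along the bottle. It stands in one of the crate's cells and stays there, free to shift a little within it.
- white2: Amber glass reagent bottle with a white screw cap and a blank paper label. Overall height 120: body diameter 58 up to z 66, shoulder narrowing to a neck of diameter 28 at z 84, cap diameter 36 from z 90 to z 120. About 0.2 to 0.4 kg. Origin: centre of its underside, z up along the bottle. It stands in one of the crate's cells and stays there, free to shift a little within it.
- white3: Amber glass reagent bottle with a white screw cap and a blank paper label. Overall height 120: body diameter 58 up to z 66, shoulder narrowing to a neck of diameter 28 at z 84, cap diameter 36 from z 90 to z 120. About 0.2 to 0.4 kg. Origin: centre of its underside, z up along the bottle. It stands in one of the crate's cells and stays there, free to shift a little within it.
- white4: Amber glass reagent bottle with a white screw cap and a blank paper label. Overall height 120: body diameter 58 up to z 66, shoulder narrowing to a neck of diameter 28 at z 84, cap diameter 36 from z 90 to z 120. About 0.2 to 0.4 kg. Origin: centre of its underside, z up along the bottle. It stands in one of the crate's cells and stays there, free to shift a little within it.
- redjar: White plastic jar with a red cap, 54 diameter, 108 high (cap 34 diameter, from z 88), standing in the tub; it stays there. Origin: centre of its underside.
- weights: Open red plastic box of brass balance weights, 80 by 120, 80 high at the raised lid, on the bench beyond the work. Not to be moved. Origin: centre of its underside.
- flask: Clear conical glass flask, 84 diameter at the foot, 120 high, on the bench beside the work. Not to be moved. Origin: centre of its underside.
- stripbox: White and red carton, 130 (x) by 45 (y) by 30 high, lying on the bench beside the work. Not to be moved. Origin: centre of its underside.

How it is judged:
By the outcome, as a careful person would: the job done as asked, in the order asked, and still so for the second after the job is handed in, with the robot touching nothing.
It also fails if it takes over 64 s, if anything falls off the work surface, if the arm or the gripper's body presses on something with over 40 N, if the wrist force passes 120 N, or if a joint passes its speed limit or range.

## Working session

There is one attempt and no reset: what is moved stays moved. The work goes in short steps, each a Python script; the robot and the scene stay as the last script left them, time stands still between calls to the robot, and variables do not carry over. Pictures are saved under pics/ and viewed, at most 10 in all, crops included, and the job is handed in when it is done.

```bash
mkdir -p pics
python3 - <<'E'
from workcell import arm
import cv2
for n in("side","top"):
    cv2.imwrite(f"pics/{n}0.png",cv2.cvtColor(arm.capture(n),cv2.COLOR_RGB2BGR))
    c=arm.get_calibration(n);print(c)
s=arm.observe();print(s['time_s'],s['tcp_pos'],s['eef_rot'],s['width'],s['force'],arm.tcp_to_grasp)
E
```

```text
{'camera_matrix': array([[487.8931613 ,   0.        , 284.2870149 ],
       [  0.        , 487.8931613 , 207.62733724],
       [  0.        ,   0.        ,   1.        ]]), 'k1': 0.023073690717749437, 'rvec': array([ 0.56864159, -2.5161465 ,  1.42007619]), 'tvec': array([0.55310991, 0.1914924 , 1.29173107])}
{'camera_matrix': array([[416.54832216,   0.        , 275.7807638 ],
       [  0.        , 416.54832216, 203.70541893],
       [  0.        ,   0.        ,   1.        ]]), 'k1': -0.08832560207250165, 'rvec': array([ 2.14713723, -2.07632294,  0.21038286]), 'tvec': array([-0.00906362,  0.61543048,  1.02652042])}
0.1 [ 0.18923528 -0.59507316  0.23028058] [-9.06526407e-04  9.88183652e-01  1.53271809e-01 -2.47422410e-05] 0.08513027588472713 [-0.12493505  0.15251249  0.83109075] -0.0187
```

View pics/side0.png

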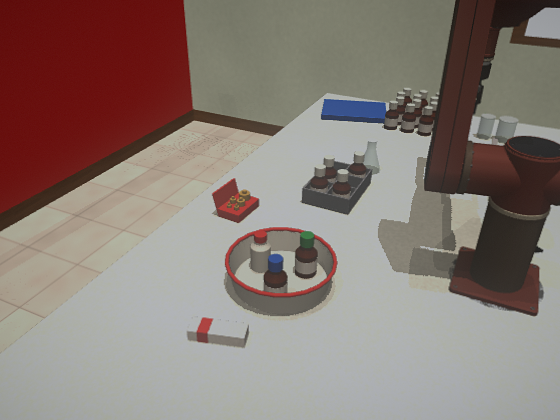

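View pics/top0.png

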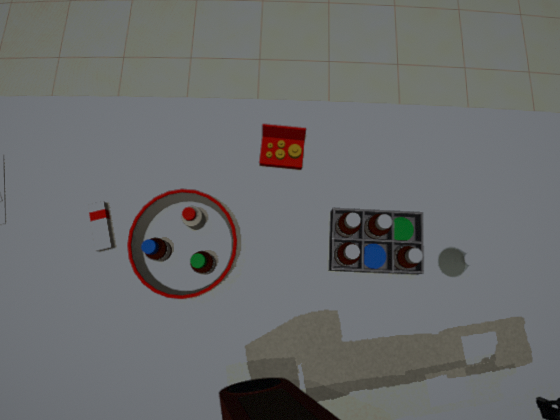

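Side view: tub about (280,268), green cap (307,240), blue cap (275,263), crate (338,185). Top view: blue cap (151,246), green cap (198,260), green disc (403,229), blue disc (375,256). I'll enlarge both for accurate readings.

```bash
cat > h.py <<'E'
import numpy as np,cv2
from workcell import arm
from scipy.optimize import least_squares
def cam(n):
    c=arm.get_calibration(n);R=cv2.Rodrigues(c['rvec'])[0]
    return c['camera_matrix'],np.array([c['k1'],0,0,0.]),R,c['tvec'],c['rvec']
def ray(n,uv):
    K,d,R,t,_=cam(n);p=cv2.undistortPoints(np.array([[uv]],float),K,d)[0,0]
    return -R.T@t,R.T@np.array([p[0],p[1],1])
def onz(n,uv,z):
    o,v=ray(n,uv);return o+v*(z-o[2])/v[2]
def tri(a,b):
    (o1,v1),(o2,v2)=ray('side',a),ray('top',b)
    s=np.linalg.lstsq(np.c_[v1,-v2],o2-o1,rcond=None)[0]
    p,q=o1+v1*s[0],o2+v2*s[1];return (p+q)/2,np.linalg.norm(p-q)
def proj(n,P):
    K,d,R,t,r=cam(n);return cv2.projectPoints(np.array(P,float).reshape(-1,3),r,t,K,d)[0][:,0]
def snap(n,f,box=None,k=1):
    im=arm.capture(n) if not isinstance(n,np.ndarray) else n
    im=cv2.cvtColor(im,cv2.COLOR_RGB2BGR)
    if box: x0,y0,x1,y1=box; im=cv2.resize(im[y0:y1,x0:x1],None,fx=k,fy=k,interpolation=cv2.INTER_CUBIC)
    cv2.imwrite(f'pics/{f}.png',im)
E
python3 - <<'E'
import cv2,numpy as np
s=cv2.imread('pics/side0.png');t=cv2.imread('pics/top0.png')
r=lambda im,x,y,w,h,k:cv2.resize(im[y:y+h,x:x+w],None,fx=k,fy=k,interpolation=cv2.INTER_CUBIC)
cv2.imwrite('pics/a.png',np.hstack([r(t,125,185,120,120,3.3333),r(t,320,200,120,120,3.3333)]))
cv2.imwrite('pics/b.png',np.hstack([r(s,220,220,120,90,3.33333),r(s,290,140,120,90,3.33333)]))
E
```

```text
(no output)
```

View pics/a.png

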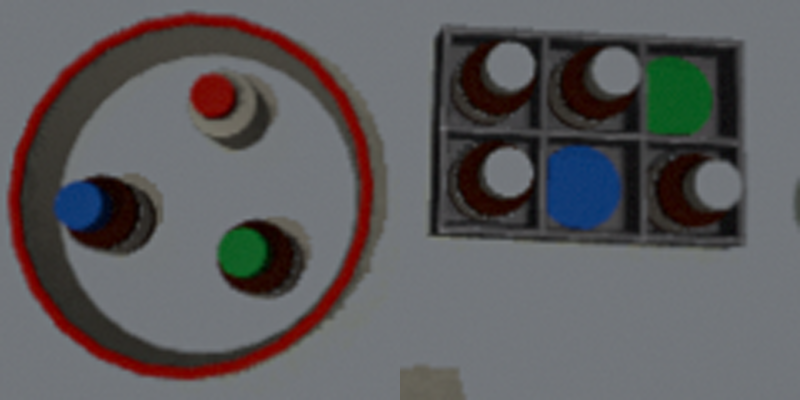

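View pics/b.png

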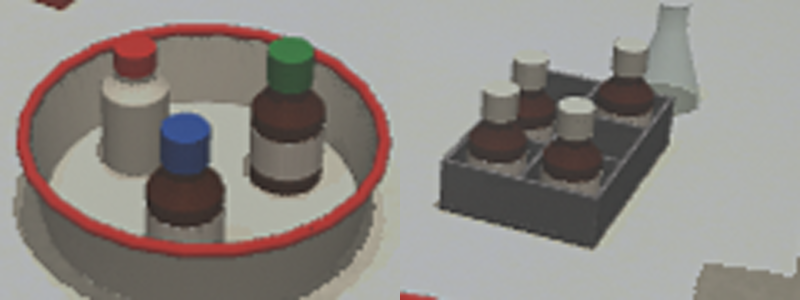

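Top crop: green cap (243,251), blue (83,205); crate rim corners about (444,27), (744,42), (744,243), (442,233); green disc (680,95), blue (582,187). Side crop: crate rim corners (442,160), (597,207), (672,97), (543,72). The caps are visible in both views.

```bash
cat >> h.py <<'E'
def mask(im,c):
    r,g,b=[im[...,i].astype(int) for i in range(3)]
    m={'green':(g>r+35)&(g>b+25),'blue':(b>r+45)&(b>g+30),'red':(r>g+70)&(r>b+70)}[c]
    return m
def blob(im,c,near,R=14):
    m=mask(im,c).astype(np.uint8);n,l,s,ce=cv2.connectedComponentsWithStats(m)
    k=min((k for k in range(1,n) if s[k,4]>30),key=lambda k:np.hypot(*(ce[k]-near)));return ce[k],s[k,4]
def capcen(n,p,zlo=-.015,zhi=.015,r=.018):  # p: cap centre
    a=np.linspace(0,2*np.pi,48);P=[[p[0]+r*np.cos(t),p[1]+r*np.sin(t),p[2]+z] for t in a for z in(zlo,zhi)]
    h=cv2.convexHull(proj(n,P).astype(np.float32));m=cv2.moments(h)
    return np.array([m['m10']/m['m00'],m['m01']/m['m00']]),m['m00']
def fitcap(cs,ct,g):
    f=lambda p:np.r_[capcen('side',p)[0]-cs,capcen('top',p)[0]-ct]
    r=least_squares(f,g,x_scale=.01,diff_step=1e-4);return r.x,r.fun
E
python3 - <<'E'
from h import *
np.set_printoptions(precision=4,suppress=True)
rd=lambda f:cv2.cvtColor(cv2.imread(f),cv2.COLOR_BGR2RGB)
S,T=rd('pics/side0.png'),rd('pics/top0.png')
for c,a,b in(('green',(307,240),(198,260)),('blue',(275,263),(150,246))):
    cs,As=blob(S,c,a);ct,At=blob(T,c,b);g,_=tri(cs,ct);p,f=fitcap(cs,ct,g)
    print(c,cs,As,ct,At,p,f,'areas',capcen('side',p)[1],capcen('top',p)[1])
for c,b in(('green',(403,229)),('blue',(375,256))):
    ct,A=blob(T,c,b);print('pad',c,ct,A,onz('top',ct,.006))
for i in range(0):pass
tc=[(444,27),(442,233),(744,243),(744,42)];sc=[(442,160),(597,207),(672,97),(543,72)]
tp=np.array([(320+(x-400)/3.3333-.35,200+y/3.3333-.35) for x,y in tc]);sp=np.array([(290+(x-400)/3.3333-.35,140+y/3.3333-.35) for x,y in sc])
for a,b in zip(sp,tp): print('corner',*tri(a,b),onz('side',a,.056)[:2],onz('top',b,.056)[:2])
loc=np.array([(.081,.12),(-.081,.12),(-.081,-.12),(.081,-.12)])
def W(q,l):
    c,s=np.cos(q[2]),np.sin(q[2]);return np.c_[l@np.array([[c,-s],[s,c]]).T+q[:2],np.full(len(l),.056+q[3])]
for nz in(0,1):
    f=lambda q:np.r_[(proj('side',W(q*[1,1,1,nz],loc))-sp).ravel(),(proj('top',W(q*[1,1,1,nz],loc))-tp).ravel()]
    r=least_squares(f,[.5,-.2,0,0],x_scale=.01);print('crate',r.x,r.fun)
q=r.x.copy();q[3]=-.05
L=np.array([(x,y) for x in(.039,-.039) for y in(.078,0,-.078)])
print(W(q,L))
# tub rim centre: ellipse of red rim
m=mask(T,'red');ys,xs=np.nonzero(m);k=(xs>120)&(xs<245)&(ys>180)&(ys<305)&(np.hypot(xs-190,ys-214)>14)
P=np.array([onz('top',(x,y),.075)[:2] for x,y in zip(xs[k],ys[k])]);A=np.c_[2*P,np.ones(len(P))];s=np.linalg.lstsq(A,(P**2).sum(1),rcond=None)[0]
print('tub',s[:2],np.sqrt(s[2]+s[:2]@s[:2]))
E
```

```text
green [306.869 234.631] 84 [197.3158 260.2573] 171 [0.4579 0.1949 0.1257] [ 0.3101  0.0585 -0.075  -0.2904] areas 229.04678352898918 212.40623327123467
blue [275.1333 258.    ] 105 [148.2    246.1706] 170 [0.4875 0.3179 0.1256] [ 0.3863  0.0928 -0.1083 -0.3953] areas 266.6536798006855 226.45337114378344
pad green [402.4835 228.6031] 393 [ 0.569  -0.3377  0.006 ]
pad blue [373.9806 255.8359] 463 [ 0.4923 -0.2579  0.006 ]
corner [ 0.6107 -0.1384  0.0584] 0.0005572751753087032 [ 0.6127 -0.1424] [ 0.611  -0.1388]
corner [ 0.4511 -0.1395  0.0469] 0.001863406097109707 [ 0.4478 -0.1242] [ 0.4497 -0.1385]
corner [ 0.4483 -0.3726  0.0584] 0.0002735214525904633 [ 0.4496 -0.3773] [ 0.4483 -0.3734]
corner [ 0.6016 -0.3818  0.051 ] 0.012442736834370319 [ 0.592  -0.3724] [ 0.6067 -0.3786]
crate [ 0.5281 -0.2571 -0.0223  0.    ] [-0.1728  0.521   0.5132 -1.7681  1.2505  0.5345 -3.1285 -1.4957  0.0729
 -0.3126 -1.239  -0.0754  0.7406  1.5169  0.131   0.1022]
crate [ 0.5287 -0.2585 -0.0225 -0.0033] [-0.1934  1.1745  0.3962 -1.1083  1.1159  1.1794 -3.1836 -0.8595  0.4462
 -0.2595 -0.8591 -0.2148  0.8279  1.3778  0.2271  0.1542]
[[ 0.5694 -0.1814  0.006 ]
 [ 0.5677 -0.2594  0.006 ]
 [ 0.5659 -0.3374  0.006 ]
 [ 0.4914 -0.1797  0.006 ]
 [ 0.4897 -0.2577  0.006 ]
 [ 0.4879 -0.3356  0.006 ]]
tub [0.5044 0.2488] 0.13593979391086988
```

The side cap masks caught only part of each cap (area 84 instead of about 229), so heights read 15 mm high. I'll loosen the mask with HSV and refit.

```bash
cat >> h.py <<'E'
def mask(im,c):
    h,s,v=cv2.split(cv2.cvtColor(im,cv2.COLOR_RGB2HSV))
    lo,hi={'green':(45,90),'blue':(100,130),'red':(-1,8)}[c];return (h>lo)&(h<hi)&(s>100)&(v>20)
E
python3 - <<'E'
from h import *
np.set_printoptions(precision=4,suppress=True)
rd=lambda f:cv2.cvtColor(cv2.imread(f),cv2.COLOR_BGR2RGB)
S,T=rd('pics/side0.png'),rd('pics/top0.png')
for c,a,b in(('green',(307,240),(198,260)),('blue',(275,263),(150,246))):
    cs,As=blob(S,c,a);ct,At=blob(T,c,b);g,_=tri(cs,ct);p,f=fitcap(cs,ct,g)
    print(c,cs,As,ct,At,p,f,'areas',capcen('side',p)[1],capcen('top',p)[1],np.hypot(*(p[:2]-[.5044,.2488])))
    for x in(T,S):
        pass
for c,b in(('green',(403,229)),('blue',(375,256))):
    ct,A=blob(T,c,b);print('pad',c,ct,A,onz('top',ct,.006))
a=np.pi/4
for s in(1,-1):
  for P in([.458,.195],[.487,.318],[.566,-.337],[.49,-.258]):
    for z in(.09,.24): print(s,P,z,arm.ik([*P,z],[0,np.cos(a),s*np.sin(a),0]))
E
```

```text
green [306.8026 234.7895] 76 [197.8307 260.3545] 189 [0.4581 0.194  0.1245] [ 0.4375  0.0838 -0.1047 -0.4094] areas 228.54266198398545 211.72854279493913 0.07177607634904468
blue [275.1724 258.4397] 116 [149.0861 246.3732] 209 [0.4877 0.3165 0.1232] [ 0.5286  0.1269 -0.1479 -0.541 ] areas 265.621756384382 225.1465545980027 0.06974378374465352
pad green [402.5718 228.599 ] 404 [ 0.569  -0.3379  0.006 ]
pad blue [374.1093 255.6969] 485 [ 0.4927 -0.2582  0.006 ]
1 [0.458, 0.195] 0.09 [ 0.244   0.0702  1.9771 -0.      1.0943  0.244 ]
1 [0.458, 0.195] 0.24 [ 0.244  -0.0941  1.8399 -0.      1.3958  0.244 ]
1 [0.487, 0.318] 0.09 [ 0.4429  0.2596  1.7603 -0.      1.1217  0.4429]
1 [0.487, 0.318] 0.24 [ 0.4429  0.1117  1.6327 -0.      1.3972  0.4429]
1 [0.566, -0.337] 0.09 [-0.6566  0.4263  1.5454 -0.      1.1699 -0.6566]
1 [0.566, -0.337] 0.24 [-0.6566  0.295   1.4209 -0.      1.4257 -0.6566]
1 [0.49, -0.258] 0.09 [-0.6271  0.1982  1.8339 -0.      1.1094 -0.6271]
1 [0.49, -0.258] 0.24 [-0.6271  0.0446  1.7039 -0.      1.3931 -0.6271]
-1 [0.458, 0.195] 0.09 None
-1 [0.458, 0.195] 0.24 None
-1 [0.487, 0.318] 0.09 None
-1 [0.487, 0.318] 0.24 None
-1 [0.566, -0.337] 0.09 [-0.6566  0.4263  1.5454 -0.      1.1699  2.485 ]
-1 [0.566, -0.337] 0.24 [-0.6566  0.295   1.4209 -0.      1.4257  2.485 ]
-1 [0.49, -0.258] 0.09 [-0.6271  0.1982  1.8339 -0.      1.1094  2.5145]
-1 [0.49, -0.258] 0.24 [-0.6271  0.0446  1.7039 -0.      1.3931  2.5145]
```

Run:
```python
from h import *
np.set_printoptions(precision=4,suppress=True)
for c,cs,ct in(('green',(306.65,239.5),(197.7,260.2)),('blue',(275.3,262.85),(149.3,246.4))):
    g,_=tri(cs,ct);p,f=fitcap(np.array(cs),np.array(ct),g);print(c,p,f,capcen('side',p)[1])
    # single-view xy for cap centre z=.110
    for n,t in(('side',cs),('top',ct)):
        r=least_squares(lambda q:capcen(n,[q[0],q[1],.11])[0]-t,g[:2],x_scale=.01,diff_step=1e-4);print('  ',n,r.x)
```

```text
green [0.4582 0.1964 0.1117] [-0.0294 -0.0056  0.0071  0.0276] 227.24545970652252
   side [0.459  0.1942]
   top [0.4583 0.1968]
blue [0.4874 0.3189 0.1122] [ 0.028   0.0067 -0.0079 -0.0288] 264.4459848650731
   side [0.4887 0.3163]
   top [0.4875 0.3196]
```

Heights check out: cap centres are at z 0.112, against an expected 0.110. Picking green now.

```bash
cat >> h.py <<'E'
Q=[0,np.cos(np.pi/4),np.sin(np.pi/4),0]
ZG=.089
def rep(t):
    s=arm.observe();print(t,'t%.1f'%s['time_s'],s['tcp_pos'].round(4),'w%.4f'%s['width'],'g%.1f'%s['grip_force'],np.round(s['force'],1),np.round(s['ft_torque'],2));return s
def pick(x,y):
    arm.set_gripper(.066); arm.reach([x,y,.25],Q); rep('above')
    arm.movel([x,y,.14],vel=.2); arm.movel([x,y,ZG],vel=.08); rep('down')
    arm.set_gripper(0,60); rep('grip')
    arm.movel([x,y,ZG+.02],vel=.05); rep('lift20')
    arm.movel([x,y,.26],vel=.2); rep('lifted')
def place_over(x,y): arm.reach([x,y,.26],Q); return rep('over')
def place(x,y):
    arm.movel([x,y,.15],vel=.15); f0=rep('in')['force']
    arm.movel([x,y,ZG+.006],vel=.06); rep('low')
    z=ZG+.006
    f0=arm.observe()['force'][2]
    for i in range(8):
        z-=.0012; arm.movel([x,y,z],vel=.02)
        f=arm.observe()['force'][2]
        if abs(f-f0)>1.5: break
    rep('touch')
def release(x,y):
    p=arm.observe()['tcp_pos']
    arm.set_gripper(.052); rep('open'); arm.movel([x,y,p[2]+.05],vel=.08); arm.movel([x,y,.26],vel=.2)
E
python3 - <<'E'
from h import *
pick(.458,.196); place_over(.567,-.3375)
snap('side','s1',(260,60,460,210),4)
E
```

```text
above t3.4 [0.4583 0.1954 0.25  ] w0.0662 g0.0 [ 0.9  0.1 -0.6] [-0.    0.01 -0.03]
down t4.8 [0.4583 0.1961 0.0893] w0.0661 g0.0 [-0.1 -0.4  0.5] [ 0.03 -0.03  0.03]
grip t5.2 [0.4588 0.1962 0.0899] w0.0343 g59.9 [0.3 0.1 4.5] [-0.07  0.06 -0.01]
lift20 t5.8 [0.458  0.196  0.1091] w0.0342 g59.9 [-0.2  0.3 -3.1] [ 0.02  0.   -0.03]
lifted t6.7 [0.4572 0.1958 0.2584] w0.0341 g60.0 [ 0.6  0.  -2.9] [-0.03 -0.    0.01]
over t8.7 [ 0.5675 -0.3362  0.2602] w0.0345 g59.9 [-0.2  0.9 -3.5] [-0.   -0.08 -0.02]
```

View pics/s1.png

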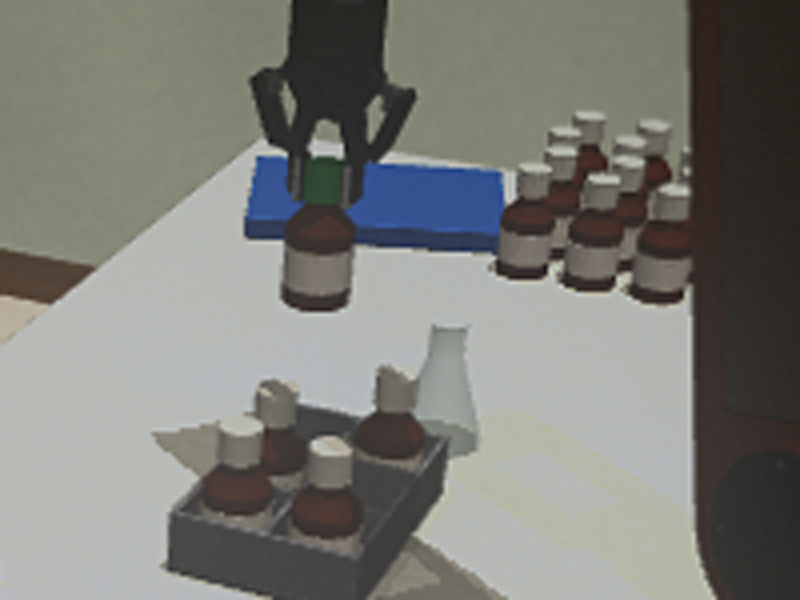

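Side view: green bottle is held upright by its cap at crop (320,245), over the far cells, crate undisturbed. Placing it now.

Run:
```python
from h import *
place(.567,-.3375)
snap('side','s2',(280,110,400,210),5)
```

```text
in t9.6 [ 0.5678 -0.3379  0.1514] w0.0345 g59.9 [ 0.2  0.1 -1.9] [ 0.07 -0.    0.02]
low t10.7 [ 0.5674 -0.3378  0.0956] w0.0345 g59.9 [-0.2 -0.4 -3.6] [-0.01  0.04  0.01]
touch t11.7 [ 0.5673 -0.3377  0.0909] w0.0344 g60.3 [-0.8  0.5  1.7] [ 0.21  0.33 -0.05]
```

View pics/s2.png

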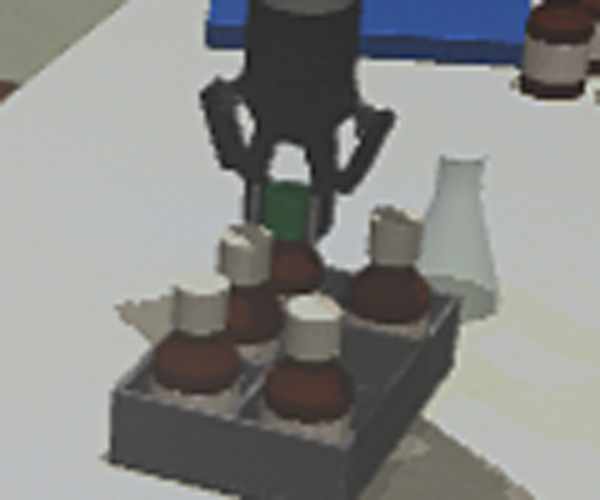

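The bottle is seated in the far cell at crop (290,260). Contact came at TCP z 0.0909, right for the cell floor (pick height plus 1 mm). Releasing, then blue.

Run:
```python
from h import *
release(.567,-.3375)
rep('clear')
pick(.4877,.319); 
place_over(.4905,-.258)
a=arm.capture('side')[60:210,260:460];b=arm.capture('top')[190:290,310:445]
c=np.hstack([cv2.resize(a,(400,300)),cv2.resize(b,(400,300))])
snap(c,'s3')
```

```text
open t12.0 [ 0.5671 -0.3376  0.0902] w0.0521 g0.0 [-0.1 -0.4 -0.3] [ 0.02 -0.01 -0.05]
clear t13.6 [ 0.5664 -0.337   0.2582] w0.0522 g0.0 [-0.9  0.2 -0.8] [ 0.03 -0.   -0.03]
above t16.2 [0.4883 0.3183 0.25  ] w0.0660 g0.0 [-0.8 -0.1 -0.4] [ 0.08  0.05 -0.05]
down t17.7 [0.4879 0.3191 0.0891] w0.0665 g0.0 [-0.3 -0.5  1.1] [-0.03 -0.06 -0.04]
grip t18.1 [0.4885 0.3193 0.09  ] w0.0345 g60.0 [0.6 0.4 3.1] [-0.07 -0.02 -0.  ]
lift20 t18.6 [0.4877 0.319  0.1091] w0.0344 g60.0 [ 0.1 -0.3 -4.7] [ 0.02 -0.   -0.04]
lifted t19.5 [0.4869 0.3186 0.2582] w0.0345 g60.1 [ 0.4  0.1 -4.8] [-0.    0.03  0.02]
over t21.6 [ 0.4909 -0.2571  0.26  ] w0.0347 g60.1 [-0.8  1.3 -3.6] [-0.04  0.05 -0.01]
```

View pics/s3.png

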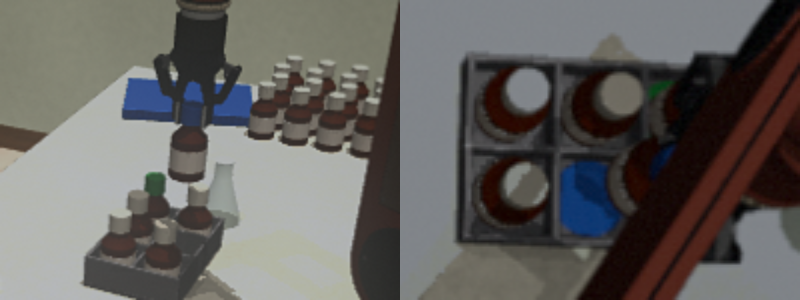

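The green bottle stands in its far cell (left half, (155,195)) and the blue one hangs upright at (188,150). On the right, the blue disc is clear at (585,200). Placing blue.

Run:
```python
from h import *
place(.4905,-.258); s=arm.observe()
if abs(s['tcp_pos'][2]-.0905)<.0025 and abs(s['force']).max()<15:
    release(.4905,-.258); arm.reach([.25,.45,.27],Q); rep('away')
a=arm.capture('side')[140:230,290:410];b=arm.capture('top')[190:290,310:445]
snap(np.hstack([cv2.resize(a,(400,300)),cv2.resize(b,(400,300))]),'s4')
```

```text
in t22.6 [ 0.4912 -0.2584  0.1511] w0.0344 g60.0 [-0.  -0.3 -2.9] [-0.02  0.01 -0.03]
low t23.6 [ 0.4909 -0.2583  0.0955] w0.0344 g60.0 [-0.2 -0.1 -2.7] [ 0.06 -0.01 -0.  ]
touch t24.1 [ 0.4904 -0.2579  0.0925] w0.0350 g60.0 [ 0.6  0.8 -4.2] [0.05 0.01 0.01]
open t24.5 [ 0.4909 -0.2583  0.0932] w0.0522 g0.0 [ 0.6 -0.1  0.6] [-0.05 -0.    0.04]
away t28.6 [0.2507 0.4497 0.27  ] w0.0519 g0.0 [0.1 0.7 0.1] [-0.04 -0.02 -0.02]
```

View pics/s4.png

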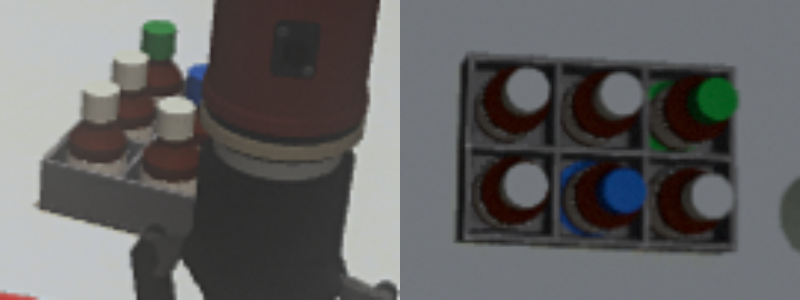

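Both bottles stand upright in their own cells (top half: green (715,98), blue (622,188)), with the whites in place. One full top view of the rest before handing in.

Run:
```python
from h import *
arm.reach([.19,-.55,.27],Q)
snap('top','t5'); rep('end')
```

```text
end t32.3 [ 0.1907 -0.5497  0.27  ] w0.0523 g0.0 [ 0.3 -0.2 -0.3] [ 0.08 -0.02 -0.02]
```

View pics/t5.png

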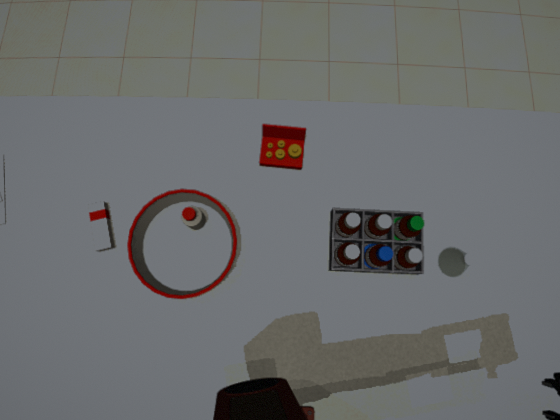

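The red jar is still standing in the tub at (190,214), both bottles are in the crate at (416,223) and (385,254), and nothing else has moved.

```bash
python3 -c "
from workcell import arm
print(arm.close_job())"
```

```text
the job is handed in; nothing more can be done
None
```

The job is handed in at about 32 s: the green- and blue-capped bottles stand upright in their matching cells and nothing else moved, though force noise stopped the blue bottle's descent early, so it was probably let go 1–2 mm above the cell floor.

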